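# Pin the markers and hold the kit box lid open

## Robot

A 6-joint arm with a two-finger parallel gripper is mounted at the origin on a cart in front of the work surface, level with it; the furniture and walls round the work are solid. World frame = base frame: x ahead of the robot, y to its left, z up, the work surface at z = 0. Lengths are in mm, angles in rad, forces in N, time in s.
With the tool pointing down it reaches from about 400 to 925 mm from the base axis. Payload 12.5 kg.
Tool frame: the origin (TCP) lies at the very end of the fingers, on their centre line; the grasp point (between the pads) lies 19 mm behind it; z points along the fingers, y is the line along which they close (so a half turn about z gives the same grasp; the last joint's range is limited). The gripper opens to 95 mm and grips with 3 to 60 N. Pads are 20 mm wide; open, the fingers measure 119 mm over their backs; the gripper's body (75 mm by 180 mm) begins 59 mm behind the grasp point.
Start: joints at [-1.247, 0.491, 1.559, -0, 1.092, -0.106], TCP at [260.455, -568.164, 214.661] pointing down, gripper open.
Joint ranges: [-3.1, 3.1], [-0.84, 2.19], [0.05, 2.79], [-1.13, 4.28], [0.06, 2.93], [-2.69, 2.69]. Speed limits (rad/s): [2.22, 2.22, 2.79, 3.14, 3.14, 3.14].

## Interface

Orientations are given as [roll, pitch, yaw] about the fixed x, y, z axes, in that order (R = Rz(yaw) Ry(pitch) Rx(roll)).
In Python, from cell import * gives the robot as it stands.
- The arm moves only by the tool jog_arm, never from a script. Its argument "targets" is a list of rows, each an object with "turn": the turn, a rotation vector about the world's x, y, z in degrees, a list of three; "slide": the shift along the world's x, y, z in mm, a list of three; "claw": the opening in per cent of the stroke, from 0 (shut) to 100 (fully open). In form: [{"turn": [wx, wy, wz], "slide": [x, y, z], "claw": claw}, ...]. A call has 1 to 5 rows; each row shifts and turns the commanded pose from where the row before left it; what a row does not reach is not made up. A row lasts 1/8 s, in which the tool goes at most 62.5 mm and 10.7 degrees, less where a joint would pass 70% of its speed; a pose out of reach is approached as far as the arm can. A call with a gripper value outside its range is refused whole. The fingers move at their own pace and stop on an object; the grip force is fixed at half the most. Time passes only in rows, so rows that do not move let the fingers close. It gives the time, the measured TCP pose, the force, the opening and the grip force at its end, in the units of the state.
- state(): the state, without advancing time (a new reading comes with each control period).
- read_camera(name): name is "scene" or "top" or "wrist"; returns a dict with "frame" (480x640x3 uint8, blue, green, red), "mtx" (3x3 intrinsics, pixels), "R" (3x3) and "t" (3): a world point X has camera coordinates R X + t. Camera axes: x right, y down, z forward; pixel columns grow to the right and rows downward; lengths in mm; the calibration is good to about 2 mm. A picture is of the moment at which its call begins. There is no depth.
- job_done(): hands the job in; it is judged then, once.
Trained networks look in the newest picture that a camera, given by its name, has taken for a name from the list of things; names that differ only in an ending like _2 or _b are one class to them, and where a whole thing is asked for, a point or a joint stands for the part that bears it (a point fixed in the world has none). Each returns a list of dicts, best first, with "conf" (0 to 1); they miss things now and then, are a little off and sometimes report something else, mostly with a low value. They report only what shows in the picture. A call takes as long as a camera call.
- look_for(query, camera): "xy" ([column, row] in pixels, amid what is visible of it).
The state is a dict: "t": time; "joints": joint angles; "qvel": joint speeds; "tau": joint torques, N m; "eef_pos": TCP position; "tcp_rot": TCP orientation; "ft_force": force on the tool from outside, world axes, zero at the start; "moment": the same for the moment, N m; "opening": opening from 0.0 (shut) to 1.0 (fully open); "grip_force": force on a finger pad.
Only numpy, scipy, OpenCV 4.12 (cv2) and the standard library are available. Lean on these libraries where they do the work, as an engineer would, in place of code of your own. Each camera call takes 0.05 s, during which the arm holds its last target. There are 200 camera calls.

## Task

I need both hands free to get at the tape roll in the kit box. First, with the lid still shut, swing the keeper bar (the one with the yellow knob) over the markers until it clicks fully home in its catch; then lift the clear lid, which has a red handle, and hold it 45 degrees open. The lid falls shut if let go, so finish while you are holding it there, still; leave the markers in their tray, the tape in the box and the timer, spice jar and dough scraper beside the box where they are.

Things in the scene. Friction and masses are not known exactly. Their poses are not given: they have to be found in the camera images.
- kit_box: Fixed wooden kit box. Origin at table level, z up, +x away from the robot (tray to hinge), +y to its left. In its frame, mm: base x -145..130, y +-100, 12 high; lidded compartment x -29..129, y +-98, rim at z 72, walls 7; open marker tray in front x -110..-47, lip z 28, ends z 32; markers lie along y, tops at z 30; steel catch block at x -145..-129, y -14, top z 47.
- lid_hinge (a point): Middle of the lid's hinge axis: kit_box x +129, y 0, z 73 mm. The axis runs along kit_box y.
- lid_handle (a point): Centre of the lid's red round bar handle, 10 mm thick, along kit_box y, posts 50 mm either side, 34 mm free under the bar. Moves with the lid; shut: kit_box x -5, y 0, z 118 mm (134 mm nearer the robot than the hinge axis, 45 mm above it). The lid's front edge lies 32 mm further out than the bar. Its axes equal kit_box's when the lid is shut.
- lid (a joint): Opening angle of the clear lid with blue edges (166 x 200 mm, 6 to 8 thick, 0.25 to 0.45 kg), rad: 0 = shut, grows as the edge nearest the robot rises and swings back, stop at 1.35; 45 degrees = 0.785. Almost frictionless: let go at 45 degrees it falls shut.
- keeper_hinge (a point): Point on the keeper bar's upright pivot axis, level with keeper_knob: kit_box x -47, y -20, z 68 mm.
- keeper_knob (a point): Centre of the yellow upright round knob on the keeper bar: 16 mm diameter, gripped from above; 40 mm high, from the bar's top (45 mm above the table) to 85 mm; this point is 68 mm up and 55 mm from the pivot axis. Moves with the bar (tip 79 mm from the axis). Bar home: kit_box x -102, y -20 mm.
- keeper (a joint): Angle of the aluminium keeper bar about its upright pivot, rad: 0 = home on its stop, pointing along kit_box -x across both markers; positive = swung aside towards kit_box +y, to 1.35. Low friction, stays where left. From about 0.17 to 0.08 rad a spring catch must be pushed past (under 10 N at the knob); beyond that it snaps to 0 and the catch keeps it there.
- marker_black_mid (a point): Centre of the black-capped marker, 17 x 128 x 18 mm, loose in the tray, long axis along kit_box y.
- marker_red_mid (a point): Centre of the red-capped marker, same size, loose in the tray in front of the black one.
- tape_roll_mid (a point): Centre of the paper tape roll (101 mm diameter, 18 mm high) lying in the compartment.
- timer_mid (a point): Bystander: middle of a white kitchen timer standing on the table, 26 x 70 x 64 mm.
- spice_jar_mid (a point): Bystander: middle of a spice jar with a red cap, 45 mm diameter, 108 mm high, standing to the left of the box.
- dough_scraper_mid (a point): Bystander: middle of a dough scraper with wooden grip lying on the table, 99 x 126 x 20 mm.
- bag_sealer: Fixed obstacle to the right of the kit box, nothing to do with it: blue bag sealer, 382 x 92 mm, long axis along its x; its steel arm stands raised towards the robot, rising to about 0.21 m above the table at the end nearest the robot (190 mm from the origin along its -x).

How it is judged:
By the outcome, as a careful person would: the job done as asked, in the order asked, and still so for the second after the job is handed in, while the arm keeps its last pose, push and grip.
It also fails if it takes over 54 s, if anything falls off the work surface, if the arm or the gripper's body presses on something with over 40 N, if the wrist force passes 120 N, or if a joint passes its speed limit or range.

## Working session

There is one attempt and no reset: what is moved stays moved. The work goes in short steps, Python scripts to look and compute and a tool call to move; the robot and the scene stay as the last step left them, time stands still between calls to the robot, and variables do not carry over. Pictures are saved under pics/ and viewed, at most 10 in all, crops included, and the job is handed in when it is done.

Besides the shell and the picture viewer there is one more tool, called after ">>>" as name([rows], argument=value, ...), one row to a line, values as JSON. jog_arm: Moves the arm, as the interface text tells. Its arguments: {"type":"object","properties":{"targets":{"type":"array","items":{"type":"object","properties":{"turn":{"type":"array","items":{"type":"number"}},"slide":{"type":"array","items":{"type":"number"}},"claw":{"type":"number"}}}}},"required":["targets"]}

```bash
ls; mkdir -p pics; python3 - <<'E'
from cell import *
import cv2
s=state();print(s)
for c in("scene","top"):
    d=read_camera(c);cv2.imwrite(f"pics/{c}0.png",d["frame"])
    print(c,d["mtx"].tolist(),d["R"].round(4).tolist(),d["t"].round(1).tolist())
    for q in("kit_box","lid_handle","keeper_knob","keeper","marker_black_mid","marker_red_mid","tape_roll_mid","bag_sealer","timer_mid","spice_jar_mid","dough_scraper_mid"):
        print(q,[(r["xy"],round(r["conf"],2)) for r in look_for(q,c)][:2])
E
```

```text
pics
{'t': 0.0, 'joints': array([-1.24661455e+00,  4.91578338e-01,  1.55943527e+00, -5.97417009e-06,
        1.09171236e+00, -1.05598817e-01]), 'qvel': array([ 0.00285539, -0.0023607 , -0.00013659,  0.00047003,  0.00023526,
        0.00129829]), 'tau': array([ 4.32770103e-03, -6.12636209e+01, -2.58183557e+01,  6.94552856e-02,
        4.82348702e-02, -1.18671992e-04]), 'eef_pos': array([ 260.36268456, -567.92264348,  214.05497001]), 'tcp_rot': array([-3.14046510e+00, -1.14184655e-04,  4.29783290e-01]), 'ft_force': array([0.38912259, 0.17383523, 0.08987138]), 'moment': array([-2.60332027e-02,  8.99033919e-05, -2.26024923e-02]), 'grip_force': 0.0, 'opening': 0.9986090930925224}
scene [[519.4094494312408, 0.0, 320.48558356962343], [0.0, 519.4094494312408, 235.74852711827583], [0.0, 0.0, 1.0]] [[-0.6484, -0.7613, 0.0044], [-0.5778, 0.4883, -0.654], [0.4957, -0.4266, -0.7565]] [559.6, 263.7, 964.9]
kit_box [([298.3, 286.4], 0.97)]
lid_handle [([281.2, 266.2], 0.96)]
keeper_knob [([322.2, 300.9], 0.6)]
keeper [([323.3, 303.7], 0.61)]
marker_black_mid [([333.0, 303.0], 0.87)]
marker_red_mid 
[... 322 characters left out ...]
0.0, 489.91735119804696, 239.9319779176059], [0.0, 0.0, 1.0]] [[-0.026, -0.9993, -0.0262], [-0.9975, 0.0277, -0.0646], [0.0653, 0.0245, -0.9976]] [281.0, 522.7, 1005.8]
kit_box [([283.1, 241.4], 0.97), ([285.7, 272.3], 0.58)]
lid_handle [([276.4, 216.6], 0.78)]
keeper_knob [([283.1, 272.1], 0.85), ([203.9, 265.0], 0.45)]
keeper [([282.7, 272.2], 0.77)]
marker_black_mid [([302.2, 273.2], 0.68), ([406.0, 283.1], 0.53)]
marker_red_mid [([288.9, 288.7], 0.68), ([452.6, 264.2], 0.6)]
tape_roll_mid []
bag_sealer [([293.0, 291.0], 0.22)]
timer_mid [([402.7, 283.3], 0.8), ([204.9, 264.5], 0.66)]
spice_jar_mid [([205.3, 262.9], 0.55), ([403.1, 282.3], 0.36)]
dough_scraper_mid [([452.3, 265.9], 0.66)]
```

View pics/scene0.png

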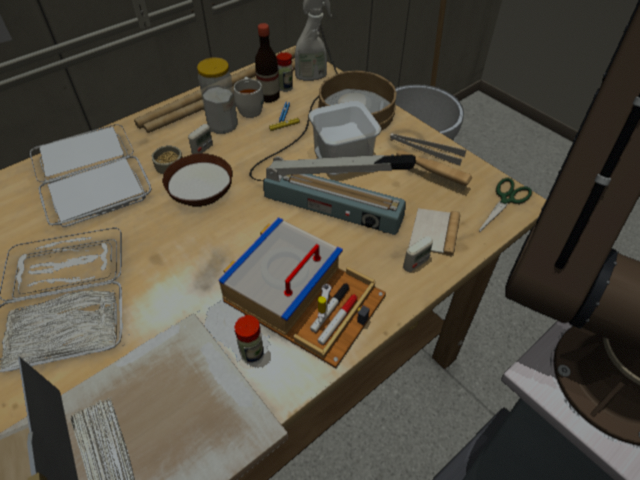

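```bash
python3 - <<'E'
import cv2
im=cv2.imread("pics/top0.png")[150:350,170:430]
cv2.imwrite("pics/top0c.png",cv2.resize(im,None,fx=3,fy=3,interpolation=cv2.INTER_CUBIC))
E
```

```text
(no output)
```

View pics/top0c.png

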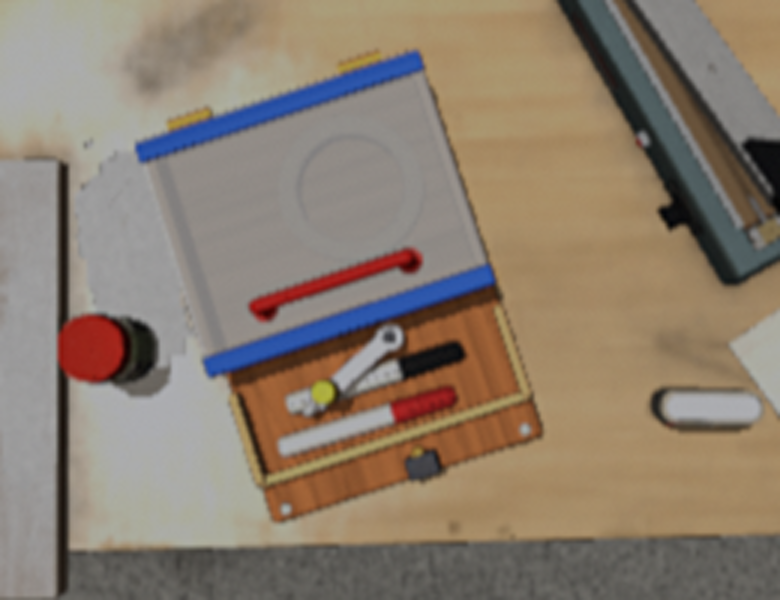

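The pictures show the lid shut (handle at about (276,217) in the top view). The keeper is swung aside, with its knob at about (278,281). The timer and scraper are to the right, the jar to the left, and the sealer behind on the right. Next I'll fit the box pose.

```bash
cat > h.py <<'E'
import numpy as np
from cell import *
from scipy.optimize import least_squares
from scipy.spatial.transform import Rotation as Ro
K={'top':(np.array([[489.917,0,319.462],[0,489.917,239.932],[0,0,1]]),np.array([[-0.026,-0.9993,-0.0262],[-0.9975,0.0277,-0.0646],[0.0653,0.0245,-0.9976]]),np.array([281.0,522.7,1005.8])),
'scene':(np.array([[519.409,0,320.486],[0,519.409,235.749],[0,0,1]]),np.array([[-0.6484,-0.7613,0.0044],[-0.5778,0.4883,-0.654],[0.4957,-0.4266,-0.7565]]),np.array([559.6,263.7,964.9]))}
def proj(c,X):
    M,R,t=K[c];p=M@(R@np.asarray(X,float)+t);return p[:2]/p[2]
def unproj(c,uv,z):
    M,R,t=K[c];d=R.T@np.linalg.solve(M,[*uv,1]);o=-R.T@t;return o+d*(z-o[2])/d[2]
def box2w(b,P):
    c,s=np.cos(b[2]),np.sin(b[2]);return np.array([b[0]+c*P[0]-s*P[1],b[1]+s*P[0]+c*P[1],P[2]])
E
python3 - <<'E'
from h import *
o=np.array([170,150])
pts=[((277,520),(-145,100,12)),((541,436),(-145,-100,12)),((422,463),(-137,-14,47)),((264,308),(-5,50,115)),((411,260),(-5,-50,115)),((207,370),(-37,100,78)),((494,280),(-37,-100,78)),((139,155),(129,100,78)),((420,57),(129,-100,78)),((391,338),(-47,-20,48))]
sc=[((281.2,266.2),0)]
f=lambda b:np.concatenate([proj('top',box2w(b,P))-(np.array(uv)/3+o) for uv,P in pts])
r=least_squares(f,[600,50,.2],x_scale=[10,10,.1],loss='soft_l1');b=r.x
print(b,r.fun.reshape(-1,2).round(1).tolist())
k=unproj('top',np.array([323,392])/3+o,85);p=box2w(b,(-47,-20,68));print('knob',k,'pivot',p)
d=p-k;print('ang',np.arctan2(d[1],d[0])-b[2],np.hypot(d[0],d[1]))
for n,P in dict(handle=(-5,0,118),hinge=(129,0,73),home=(-102,-20,68)).items():print(n,box2w(b,P),proj('scene',box2w(b,P)))
print('knob scene',proj('scene',[k[0],k[1],68]))
print('jar',unproj('top',np.array([92,348])/3+o,108),'timer',unproj('top',np.array([712,408])/3+o,64),'sealer arm tip?',unproj('scene',(402,162),205))
E
```

```text
[5.23050452e+02 3.39036565e+02 2.88396115e-01] [[-1.1, 1.6], [1.7, 0.0], [0.4, 1.3], [-1.7, -0.6], [-0.8, -0.9], [1.0, 2.7], [1.5, 1.3], [-1.1, -4.7], [0.3, -3.2], [-0.1, -0.3]]
knob [448.23557624 349.121244    85.        ] pivot [483.67979108 306.49503713  68.        ]
ang -1.165529842935861 55.43722465889613
handle [518.25694584 337.61449035 118.        ] [303.17536471 263.03882987]
hinge [646.72291701 375.72609295  73.        ] [249.87641645 248.24842731]
home [430.95122083 290.85221517  68.        ] [351.06249571 293.87681697]
knob scene [322.31643512 304.55694366]
jar [480.46545763 494.27767629 108.        ] timer [430.77613343  93.75600119  64.        ] sealer arm tip? [535.86288946  63.77815666 205.        ]
```

```bash
python3 - <<'E'
import cv2
im=cv2.imread("pics/scene0.png")[205:375,210:420]
cv2.imwrite("pics/scene0c.png",cv2.resize(im,None,fx=3.5,fy=3.5,interpolation=cv2.INTER_CUBIC))
E
```

```text
(no output)
```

View pics/scene0c.png

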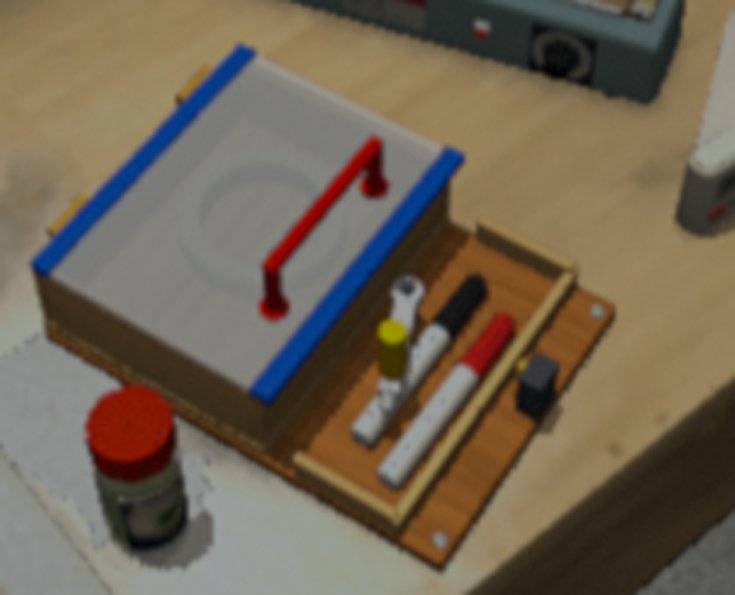

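The scene view agrees: handle ends at (317,246) and (287,281), knob top at (322,299). I'll refit using both views.

```bash
python3 - <<'E'
from h import *
o=np.array([170,150]);o2=np.array([210,205])
pts=[((277,521),(-145,100,12)),((542,437),(-145,-100,12)),((422,463),(-137,-14,47)),((264,304),(-5,50,119)),((411,256),(-5,-50,119)),((207,375),(-37,100,78)),((495,286),(-37,-100,78)),((137,146),(129,100,80)),((418,52),(129,-100,80)),((391,338),(-47,-20,48))]
p2=[((375,142),(-5,-50,122)),((268,264),(-5,50,122)),((442,570),(-145,100,8)),((614,312),(-145,-100,12)),((464,155),(-37,-100,79)),((262,392),(-37,100,80)),((36,266),(129,100,79)),((243,46),(129,-100,80)),((407,287),(-47,-20,48))]
f=lambda b:np.concatenate([proj('top',box2w(b,P))-(np.array(uv)/3+o) for uv,P in pts]+[proj('scene',box2w(b,P))-(np.array(uv)/3.5+o2) for uv,P in p2])
r=least_squares(f,[600,50,.2],x_scale=[10,10,.1],loss='soft_l1');b=r.x
print(b,r.fun.reshape(-1,2).round(1).tolist())
k=unproj('top',np.array([323,392])/3+o,85);k2=unproj('scene',np.array([392,326])/3.5+o2,85);p=box2w(b,(-47,-20,68));print('knob',k,k2,'pivot',p)
for n,P in dict(handle=(-5,0,118),hinge=(129,0,73),home=(-102,-20,68)).items():print(n,box2w(b,P))
s=state();print(s['joints'],s['tcp_rot'])
g=(k+k2)/2;u=g-p
th=-(np.arctan2(-u[1],-u[0])-b[2]);print('theta',th,np.hypot(*u[:2]))
for a in [th,1.0,.8,.6,.4,.3,.2,.1,0,-.02]: print(round(a,2),box2w(b,(-47-55*np.cos(a),-20+55*np.sin(a),0)).round(1))
E
```

```text
[5.23187342e+02 3.39941143e+02 2.85447412e-01] [[-1.7, 1.1], [0.8, -0.2], [-0.2, 1.3], [-2.6, 0.5], [-1.4, 0.3], [0.4, 0.9], [0.7, -0.6], [-0.9, -2.1], [0.7, -1.7], [-0.6, -0.3], [0.1, -0.5], [0.8, -0.6], [-0.7, -0.1], [1.7, -1.8], [1.2, 0.2], [1.8, 2.7], [-3.0, -1.5], [-1.3, -1.8], [0.2, 0.3]]
knob [448.23557624 349.121244    85.        ] [451.09377546 347.63481997  85.        ] pivot [483.7208971  307.51584921  68.        ]
handle [518.38966342 338.53320953 118.        ]
hinge [646.96745573 376.265839    73.        ]
home [430.94643011 292.02857592  68.        ]
[-1.24662701e+00  4.90903932e-01  1.55892826e+00  1.79226593e-05
  1.09170253e+00 -1.05606104e-01] [ 3.14153337e+00 -9.70984030e-06  4.29767157e-01]
theta 1.161441884634769 53.19346000410449
1.16 [448.5 349.8   0. ]
1.0 [442.2 343.6   0. ]
0.8 [435.8 334.6   0. ]
0.6 [431.4 324.5   0. ]
0.4 [429.1 313.8   0. ]
0.3 [428.7 308.3   0. ]
0.2 [428.9 302.8   0. ]
0.1 [429.7 297.4   0. ]
0 [430.9 292.    0. ]
-0.02 [431.3 291.    0. ]
```

>>> jog_arm([
  {"turn": [0,0,-2],"slide": [20,20,50],"claw": 60},
  {"turn": [0,0,-2],"slide": [25,30,40],"claw": 60},
  {"turn": [0,0,-2],"slide": [25,45,30],"claw": 60},
  {"turn": [0,0,-2],"slide": [25,55,0],"claw": 60},
  {"turn": [0,0,-0.3],"slide": [25,55,0],"claw": 60},
])

```text
t: 1.82
eef_pos: [381.0, -361.5, 335.1]
tcp_rot: [3.141, -0.0, 0.284]
ft_force: [2.1, -0.3, -0.4]
opening: 0.603
grip_force: 0.0
```

>>> jog_arm([
  {"turn": [0,0,0],"slide": [20,58,0],"claw": 60},
  {"turn": [0,0,0],"slide": [20,58,0],"claw": 60},
  {"turn": [0,0,0],"slide": [20,58,0],"claw": 60},
  {"turn": [0,0,0],"slide": [15,58,0],"claw": 60},
  {"turn": [0,0,0],"slide": [10,58,0],"claw": 60},
])

```text
t: 2.45
eef_pos: [465.7, -71.2, 334.8]
tcp_rot: [3.141, -0.0, 0.285]
ft_force: [0.3, -0.8, 0.0]
opening: 0.601
grip_force: 0.0
```

>>> jog_arm([
  {"turn": [0,0,0],"slide": [5,60,0],"claw": 60},
  {"turn": [0,0,0],"slide": [0,60,0],"claw": 60},
  {"turn": [0,0,0],"slide": [0,60,0],"claw": 60},
  {"turn": [0,0,0],"slide": [0,60,0],"claw": 50},
  {"turn": [0,0,0],"slide": [0,60,0],"claw": 50},
])

```text
t: 3.08
eef_pos: [470.1, 228.9, 334.9]
tcp_rot: [3.141, -0.001, 0.285]
ft_force: [0.1, -0.3, 0.3]
opening: 0.51
grip_force: 0.0
```

>>> jog_arm([
  {"turn": [0,0,0],"slide": [-7,40,-20],"claw": 50},
  {"turn": [0,0,0],"slide": [-7,40,-40],"claw": 50},
  {"turn": [0,0,0],"slide": [-7,40,-40],"claw": 50},
  {"turn": [0,0,0],"slide": [0,0,-55],"claw": 50},
  {"turn": [0,0,0],"slide": [0,0,-50],"claw": 50},
])

```text
t: 3.7
eef_pos: [449.0, 347.3, 128.0]
tcp_rot: [3.142, -0.0, 0.286]
ft_force: [1.5, 0.3, -0.6]
opening: 0.5
grip_force: 0.0
```

```bash
python3 - <<'E'
from h import *
import cv2
d=read_camera("wrist");cv2.imwrite("pics/w1.png",d["frame"]);print(state()['eef_pos'])
for P in ([449.5,349,85],[431,292,68],[483.7,307.5,47]):
    p=d["mtx"]@(d["R"]@np.array(P)+d["t"]);print(p[:2]/p[2])
print(look_for("keeper_knob","wrist"))
E
```

```text
[446.81679081 345.59369256 122.30430978]
[315.03551378 265.40437   ]
[390.33257721 305.30602072]
[388.55835753 217.15890305]
[{'xy': [331.5, 236.4], 'conf': 0.9}]
```

View pics/w1.png

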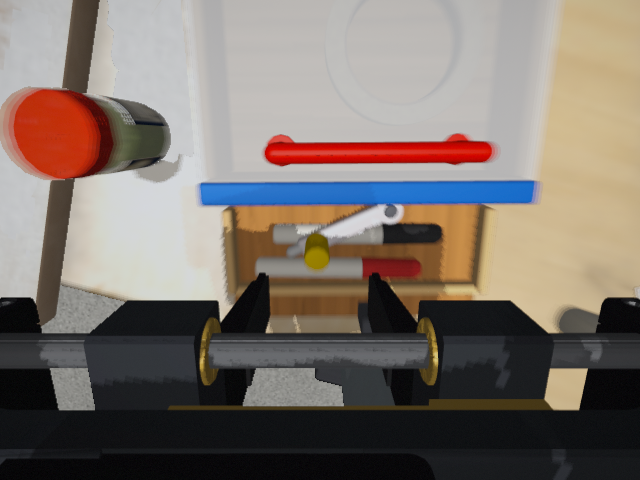

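The wrist view shows the box squared with the gripper. The knob's top is at about (316,260), within a couple of mm of the prediction (315,265).

```bash
python3 - <<'E'
from h import *
s=state();print(s['t'],s['eef_pos'],s['qvel'].round(3),s['ft_force'])
E
```

```text
3.8 [447.44849267 345.75569799 125.53422024] [-0.004 -0.078 -0.088  0.     0.101 -0.001] [-0.19162638 -0.16695664  0.00872005]
```

>>> jog_arm([
  {"turn": [0,0,0],"slide": [0,0,0],"claw": 50},
  {"turn": [0,0,0],"slide": [0,0,-20],"claw": 50},
  {"turn": [0,0,0],"slide": [0,0,-10],"claw": 50},
  {"turn": [0,0,0],"slide": [0,0,0],"claw": 50},
])

```text
t: 4.3
eef_pos: [449.8, 346.9, 100.5]
tcp_rot: [-3.141, -0.001, 0.285]
ft_force: [0.2, -0.1, 0.2]
opening: 0.503
grip_force: 0.0
```

>>> jog_arm([
  {"turn": [0,0,0],"slide": [0,1.5,-20],"claw": 50},
  {"turn": [0,0,0],"slide": [0,0,-16],"claw": 50},
  {"turn": [0,0,0],"slide": [0,0,-9],"claw": 50},
  {"turn": [0,0,0],"slide": [0,0,0],"claw": 10},
  {"turn": [0,0,0],"slide": [0,0,0],"claw": 0},
])

```text
t: 4.92
eef_pos: [449.7, 348.5, 55.1]
tcp_rot: [-3.142, -0.001, 0.285]
ft_force: [-1.5, -0.5, 0.3]
opening: 0.345
grip_force: 0.0
```

>>> jog_arm([
  {"turn": [0,0,0],"slide": [0,0,0],"claw": 0},
  {"turn": [0,0,0],"slide": [0,0,0],"claw": 0},
])

```text
t: 5.18
eef_pos: [449.3, 348.7, 55.0]
tcp_rot: [-3.141, -0.0, 0.285]
ft_force: [-0.2, 0.4, -0.2]
opening: 0.164
grip_force: 30.0
```

>>> jog_arm([
  {"turn": [0,0,0],"slide": [-3.5,-3,0],"claw": 0},
  {"turn": [0,0,0],"slide": [-3.5,-3,0],"claw": 0},
  {"turn": [0,0,0],"slide": [-6.4,-9,0],"claw": 0},
  {"turn": [0,0,0],"slide": [-4.4,-10,0],"claw": 0},
  {"turn": [0,0,0],"slide": [-2.3,-10.7,0],"claw": 0},
])

```text
t: 5.8
eef_pos: [427.3, 312.7, 54.9]
tcp_rot: [-3.141, 0.002, 0.286]
ft_force: [-11.4, 7.0, 7.2]
opening: 0.161
grip_force: 30.0
```

>>> jog_arm([
  {"turn": [0,0,0],"slide": [-0.5,-5.5,0],"claw": 0},
  {"turn": [0,0,0],"slide": [0.2,-5.5,0],"claw": 0},
  {"turn": [0,0,0],"slide": [0.7,-5.4,0],"claw": 0},
])

```text
t: 6.18
eef_pos: [428.7, 296.4, 54.9]
tcp_rot: [-3.141, 0.001, 0.285]
ft_force: [-9.4, 7.8, 3.3]
opening: 0.167
grip_force: 30.0
```

>>> jog_arm([
  {"turn": [0,0,0],"slide": [1.2,-5.4,0],"claw": 0},
  {"turn": [0,0,0],"slide": [0,0,0],"claw": 0},
])

```text
t: 6.42
eef_pos: [430.6, 290.6, 54.9]
tcp_rot: [3.141, 0.0, 0.285]
ft_force: [-4.0, 0.7, 4.6]
opening: 0.163
grip_force: 30.0
```

>>> jog_arm([
  {"turn": [0,0,0],"slide": [0.4,-1.5,0],"claw": 0},
  {"turn": [0,0,0],"slide": [0.3,-1,0],"claw": 0},
  {"turn": [0,0,0],"slide": [0,0,0],"claw": 0},
])

```text
t: 6.8
eef_pos: [430.7, 289.8, 54.9]
tcp_rot: [-3.14, 0.0, 0.284]
ft_force: [-10.6, 17.1, 4.7]
opening: 0.165
grip_force: 30.0
```

>>> jog_arm([
  {"turn": [0,0,0],"slide": [-0.4,1.5,0],"claw": 20},
  {"turn": [0,0,0],"slide": [0,0,0],"claw": 45},
  {"turn": [0,0,0],"slide": [0,0,0],"claw": 45},
  {"turn": [0,0,0],"slide": [0,0,0],"claw": 45},
])

```text
t: 7.3
eef_pos: [431.3, 289.6, 54.6]
tcp_rot: [3.141, 0.0, 0.285]
ft_force: [-0.5, 0.7, -0.1]
opening: 0.432
grip_force: 0.0
```

>>> jog_arm([
  {"turn": [0,0,0],"slide": [0,0,15],"claw": 45},
  {"turn": [0,0,0],"slide": [0,0,30],"claw": 50},
  {"turn": [0,0,10],"slide": [0,5,55],"claw": 50},
  {"turn": [0,0,10],"slide": [10,5,55],"claw": 50},
  {"turn": [0,0,10],"slide": [10,10,20],"claw": 50},
])

```text
t: 7.92
eef_pos: [452.0, 310.2, 234.3]
tcp_rot: [3.14, -0.005, 0.814]
ft_force: [0.9, -0.2, -0.1]
opening: 0.503
grip_force: 0.0
```

>>> jog_arm([
  {"turn": [0,0,10],"slide": [10,5,0],"claw": 50},
  {"turn": [0,0,10],"slide": [10,5,0],"claw": 50},
  {"turn": [0,0,10],"slide": [10,5,0],"claw": 50},
  {"turn": [0,0,10],"slide": [10,5,0],"claw": 50},
  {"turn": [0,0,10],"slide": [10,5,0],"claw": 50},
])

```text
t: 8.55
eef_pos: [501.4, 334.8, 230.8]
tcp_rot: [3.141, -0.0, 1.687]
ft_force: [0.1, -0.3, -0.3]
opening: 0.499
grip_force: 0.0
```

>>> jog_arm([
  {"turn": [0,0,10],"slide": [15,2,0],"claw": 50},
  {"turn": [0,0,0],"slide": [2,0,0],"claw": 50},
  {"turn": [0,0,0],"slide": [0,0,0],"claw": 50},
])

```text
t: 8.93
eef_pos: [517.9, 336.6, 230.1]
tcp_rot: [3.142, 0.0, 1.852]
ft_force: [-0.6, 0.6, -0.6]
opening: 0.5
grip_force: 0.0
```

```bash
python3 - <<'E'
from h import *
import cv2
s=state();print(s['eef_pos'],s['tcp_rot'],s['joints'])
d=read_camera("top");a=d["frame"][200:330,230:360]
cv2.imwrite("pics/t2.png",d["frame"])
e=read_camera("scene")["frame"][230:350,260:420]
w=read_camera("wrist");f=w["frame"]
for P in ([518.4,338.5,118],):
    p=w["mtx"]@(w["R"]@np.array(P)+w["t"]);print(p[:2]/p[2])
cv2.imwrite("pics/m2.png",np.hstack([cv2.resize(e,(480,360)),cv2.resize(f,(320,360))]))
E
```

```text
[517.87113979 336.61017672 230.08432386] [3.14150944e+00 1.96372302e-05 1.85167860e+00] [ 4.69484989e-01  4.65977115e-01  1.55882806e+00 -3.88255309e-05
  1.11670942e+00  1.88619740e-01]
[318.57443115 232.81830077]
```

View pics/m2.png

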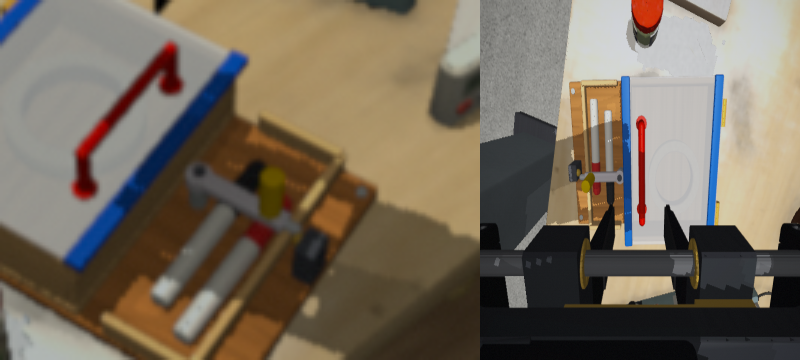

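The keeper now lies across both markers into the catch block. The handle shows at about (322,227) in the wrist view, centred between the fingers, so I'll descend and grip it.

>>> jog_arm([
  {"turn": [0,0,0],"slide": [2,2,-45],"claw": 50},
  {"turn": [0,0,0],"slide": [0,0,-45],"claw": 50},
  {"turn": [0,0,0],"slide": [0,0,-25],"claw": 50},
  {"turn": [0,0,0],"slide": [0,0,-16],"claw": 50},
  {"turn": [0,0,0],"slide": [0,0,0],"claw": 20},
])

```text
t: 9.7
eef_pos: [519.9, 338.7, 98.2]
tcp_rot: [-3.14, 0.0, 1.855]
ft_force: [0.6, -0.2, 0.2]
opening: 0.442
grip_force: 0.0
```

>>> jog_arm([
  {"turn": [0,0,0],"slide": [0,0,0],"claw": 0},
  {"turn": [0,0,0],"slide": [0,0,0],"claw": 0},
  {"turn": [0,0,0],"slide": [0,0,0],"claw": 0},
  {"turn": [0,0,0],"slide": [0,0,0],"claw": 0},
])

```text
t: 10.2
eef_pos: [520.9, 339.1, 99.2]
tcp_rot: [3.139, -0.0, 1.856]
ft_force: [2.4, 0.0, 1.8]
opening: 0.096
grip_force: 30.0
```

>>> jog_arm([
  {"turn": [0,0,0],"slide": [4.3,1.2,11.5],"claw": 0},
  {"turn": [0,0,0],"slide": [5.2,1.5,11.1],"claw": 0},
  {"turn": [0,0,0],"slide": [0,0,0],"claw": 0},
])

```text
t: 10.58
eef_pos: [530.1, 341.8, 122.0]
tcp_rot: [3.141, -0.0, 1.856]
ft_force: [1.5, 2.9, -4.0]
opening: 0.096
grip_force: 30.0
```

>>> jog_arm([
  {"turn": [0,0,0],"slide": [6.1,1.8,10.6],"claw": 0},
  {"turn": [0,0,0],"slide": [7.0,2.0,10],"claw": 0},
  {"turn": [0,0,0],"slide": [7.8,2.3,9.3],"claw": 0},
  {"turn": [0,0,0],"slide": [0,0,0],"claw": 0},
])

```text
t: 11.08
eef_pos: [550.5, 347.9, 152.7]
tcp_rot: [-3.141, -0.0, 1.856]
ft_force: [-7.4, 1.4, 4.0]
opening: 0.095
grip_force: 30.0
```

>>> jog_arm([
  {"turn": [0,0,0],"slide": [8.5,2.5,8.6],"claw": 0},
  {"turn": [0,0,0],"slide": [9.2,2.7,7.7],"claw": 0},
  {"turn": [0,0,0],"slide": [9.8,2.9,6.9],"claw": 0},
  {"turn": [0,0,0],"slide": [10.3,3.0,6],"claw": 0},
  {"turn": [0,0,0],"slide": [0,0,0],"claw": 0},
])

```text
t: 11.7
eef_pos: [589.0, 359.0, 182.8]
tcp_rot: [3.14, -0.0, 1.856]
ft_force: [-7.2, -0.8, 9.9]
opening: 0.098
grip_force: 30.0
```

>>> jog_arm([
  {"turn": [0,0,0],"slide": [0,0,0],"claw": 0},
  {"turn": [0,0,0],"slide": [0,0,0],"claw": 0},
])

```text
t: 11.95
eef_pos: [588.5, 358.8, 182.5]
tcp_rot: [3.141, -0.0, 1.856]
ft_force: [-6.9, -0.5, 9.0]
opening: 0.1
grip_force: 30.0
```

```bash
python3 - <<'E'
from h import *
import cv2
s=state();print(s['eef_pos'],s['tcp_rot'],s['ft_force'],s['moment'])
e=read_camera("scene")["frame"][190:370,210:420]
cv2.imwrite("pics/s3.png",cv2.resize(e,None,fx=3.3,fy=3.3,interpolation=cv2.INTER_CUBIC))
b=[523.19,339.94,.28545]
for a in(40,45,50):
  r=np.radians(a);print(a,[((proj('scene',box2w(b,(129-l*np.cos(r)+8*np.sin(r),y,73+l*np.sin(r)+8*np.cos(r))))-[210,190])*3.3).round().tolist() for l,y in((166,100),(166,-100))])
  q=r+np.radians(18.56);print([((proj('scene',box2w(b,(129-141.35*np.cos(q),y,73+141.35*np.sin(q))))-[210,190])*3.3).round().tolist() for y in(50,-50)])
E
```

```text
[588.53074132 358.80768664 182.50256213] [ 3.14058802e+00 -1.40975640e-04  1.85594775e+00] [-6.94293671 -0.49259361  9.04210246] [-0.09879953  0.96062662  0.09961047]
40 [[175.0, 279.0], [384.0, 47.0]]
[[159.0, 168.0], [266.0, 57.0]]
45 [[157.0, 258.0], [369.0, 28.0]]
[[142.0, 153.0], [250.0, 42.0]]
50 [[138.0, 238.0], [353.0, 9.0]]
[[124.0, 138.0], [234.0, 28.0]]
```

View pics/s3.png

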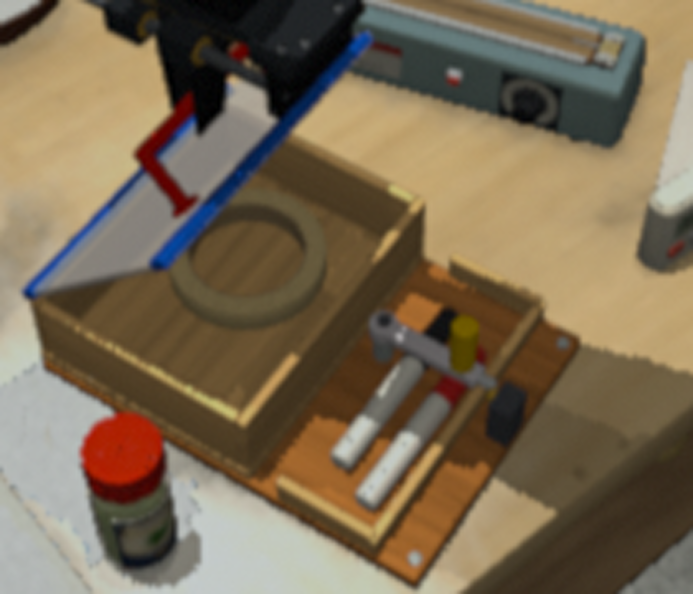

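The lid is held at about 45°: the front-edge corners at (160,263) and (370,38) and the handle corner at (140,150) match the prediction within 1–2°. The tape, markers and keeper are in place. I'll check that it's holding still, then hand in.

>>> jog_arm([
  {"turn": [0,0,0],"slide": [0,0,0],"claw": 0},
  {"turn": [0,0,0],"slide": [0,0,0],"claw": 0},
  {"turn": [0,0,0],"slide": [0,0,0],"claw": 0},
  {"turn": [0,0,0],"slide": [0,0,0],"claw": 0},
])

```text
t: 12.5
eef_pos: [588.5, 358.8, 182.5]
tcp_rot: [3.141, -0.0, 1.856]
ft_force: [-6.3, 0.2, 8.6]
opening: 0.094
grip_force: 30.0
```

```bash
python3 -c "
from cell import *
s=state();print(s['eef_pos'],s['ft_force'],s['grip_force']);print(job_done())"
```

```text
[588.52110738 358.83798839 182.521927  ] [-6.28080071  0.18405258  8.5964073 ] 30.036684572696686
the job is handed in; nothing more can be done
None
```

I swung the keeper bar home over the markers with the lid shut, then opened the lid, and the arm is holding it still at about 45° (my estimates range from 43° to 46°); I handed the job in at 12.5 s without seeing a verdict.

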